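# Set the spectrophotometer's wavelength and zero it

### The arm

A 7-joint arm with a two-finger parallel gripper is mounted at the origin on the work surface. World frame = base frame: x ahead of the robot, y to its left, z up, the work surface at z = 0. Lengths are in m, angles in rad, forces in N, time in s.
With the tool pointing down it reaches from about 0.4 to 0.85 m from the base axis. Payload 10.4 kg.
Tool frame: the origin (TCP) lies at the centre of the arm's flange, where the gripper is bolted on; the fingertips stand 173 mm ahead of it and the grasp point (between the pads) lies 155 mm ahead of it; z points along the fingers, x is the direction in which the jaws open and shut, and the axes are right-handed (so a half turn about z gives the same grasp; the last joint's range is limited). The gripper opens to 85 mm and grips with 20 to 120 N. Pads are 22 mm wide; open, the fingers measure 114 mm over their backs; the gripper's body (76 mm by 85 mm) begins 54 mm behind the grasp point. The pads swing forward as they close: fully open they stand 13 mm farther back than shut.
Start: joints at [-1.207, 0.332, -0.065, 1.46, 0.022, 1.35, -0.088], TCP at [0.236, 0.579, 0.405] pointing down, gripper open.
Joint ranges: [-2.6, 2.6], [-0.5, 2.12], [-1.47, 1.34], [0.16, 2.42], [-1.27, 4.41], [0.06, 2.06], [-2.6, 2.6]. Speed limits (rad/s): [2.22, 2.22, 2.79, 2.79, 3.14, 3.14, 3.14].

### API

Orientations are given as a unit quaternion [x, y, z, w].
In Python, from plant import r gives the robot as it stands.
- The arm moves only by the tool move_arm, never from a script. Its argument "steps" is a list of rows, each a list of 3 entries, a list of its own where there are three numbers: the shift along the tool's x, y, z in mm, then the turn, a rotation vector about the tool's x, y, z in degrees, then the opening in per cent of the stroke, from 0 (shut) to 100 (fully open). In form: [[[x, y, z], [rx, ry, rz], gripper], ...]. A call has 1 to 10 rows; each row is the pose to reach, as a shift and turn from the pose commanded when the call began, along the tool's axes at that moment; what a row does not reach only later rows make up. A row lasts 1/12 s, in which the tool goes at most 41.7 mm and 7.16 degrees, less where a joint would pass 70% of its speed; a pose out of reach is approached as far as the arm can. A call with a gripper value outside its range is refused whole. The fingers move at their own pace and stop on an object; the grip force is fixed at half the most. Time passes only in rows, so rows that repeat a pose let the fingers close. It gives the time, the measured TCP pose, the force and the opening at its end, in the units of the state.
- r.get_state(): the state, without advancing time (a new reading comes with each control period).
- r.get_image(name): name is "side" or "top" or "wrist"; returns (picture, depth): 384x512x3 uint8, blue, green, red; 384x512 float32, m along the optical axis (not along the pixel's ray), 0 where there is no reading.
- r.camera_info(name): a dict with "K" (3x3 intrinsics, pixels), "R" (3x3) and "t" (3): a world point X has camera coordinates R X + t; the wrist camera has in their place "hand_eye" (4x4, takes a point from camera to tool coordinates, whose origin is the TCP and whose axes are the tool frame's). Camera axes: x right, y down, z forward; pixel columns grow to the right and rows downward; lengths in m; the calibration is good to about 2 mm. The wrist camera is an equidistant fisheye: a pixel r from the principal point sees the ray r / f radians off the axis. A picture is of the moment at which its call begins: read the wrist's pose just before it. camera_info takes no time and is no camera call.
- r.finish_job(): hands the job in, once; it reports no verdict.
The state is a dict: "time_s": time; "q": joint angles; "dq": joint speeds; "joint_efforts": joint torques, N m; "tcp_pos": TCP position; "tool_rot": TCP orientation; "ft_force": force on the tool from outside, world axes, zero at the start; "wrist_torque": the same for the moment, N m; "width": finger opening in m.
Only numpy, scipy, OpenCV 4.12 (cv2) and the standard library are available. Lean on these libraries where they do the work, as an engineer would, in place of code of your own. Each camera call takes 0.05 s, during which the arm holds its last target.

### The job

Set the spectrophotometer to the green wavelength mark, coming up from below: turn the black coarse ring clockwise until the cursor rests in the amber band, then, leaving the coarse ring there, bring the cursor onto the green mark with the silver fine knob on top, and never run into the red band. Then zero the instrument: slide the blue dust cover fully aside, press the zero key under it all the way down, let it come up, and slide the cover fully home, with the cursor still on green. Leave the tube rack, timer and cuvette box where they stand.

Things in the scene. Friction and masses are not known exactly. Their poses are not given: they have to be found in the camera images.
- spectro: Spectrophotometer, fixed: white case 280 mm deep (x) by 360 wide (y), flat deck 100 mm above the bench. Origin: centre of its underside; x points to its rear, away from the operator, y to the operator's left. Wavelength control front right at (-43, -83) mm, display rear right (6 mm above the deck), cuvette lid rear left at (60, 95) mm, 82 by 70, 26 mm above the deck, stays shut.
- coarse_grip (a point): Point on the vertical axis of the coaxial wavelength control, at mid height of the coarse ring, 14.5 mm above the deck. The ring is a black knurled cylinder 50 mm in diameter whose side runs from 5 to 24 mm above the deck; nothing stands within 60 mm round it. The cursor and a flat printed dial 177 mm in diameter lie below it, under 5 mm above the deck.
- fine_grip (a point): Point on the same axis at the height to grip the fine knob, 40 mm above the deck. The fine knob is a silver knurled cylinder 26 mm in diameter from 26 to 51 mm above the deck (2 mm above the coarse ring's top face).
- coarse_ring (a joint): Angle of the coarse ring (rad), growing clockwise seen from above, stops at -0.05 and 2.0; stays where it is left; friction 0.12 N m. It turns the cursor one to one and carries the fine knob round with it. Starts low (0 to 0.4), cursor left of the bands.
- fine_knob (a joint): Angle of the fine knob relative to the coarse ring (rad), growing clockwise seen from above, stops at -0.05 and 2.0; stays where it is left; friction 0.03 N m. 1 rad turns the cursor 0.22 rad clockwise and leaves the coarse ring still. Starts near its anticlockwise end (0 to 0.25).
- cursor_tip (a point): Tip of the thin black cursor (pointer), 80 mm from the control's axis, 4 mm above the deck. Cursor angle = -0.90 + coarse + 0.22 * fine (rad): 0 when it points along the instrument's +x, growing clockwise seen from above (towards the instrument's -y).
- amber_band (a point): Middle of the printed amber approach band on the dial (cursor angle 0.125), 80 mm from the axis; the band runs from 0.06 to 0.19 rad, 10 mm long.
- green_mark (a point): Middle of the printed green mark on the dial (cursor angle 0.35), 80 mm from the axis; 7 mm wide.
- red_band (a point): Start of the printed red band on the dial (cursor angle 0.62), which runs on to the end of the scale at 0.90.
- cover (a joint): Slide of the blue dust cover (m): 0 = home over the zero key, 0.060 = fully aside, towards the instrument's +y. Friction 1.2 N; stays where it is left.
- cover_grip (a point): Middle of the blue grip fin on the cover, 32 mm above the deck; moves with the cover. The fin is 10 mm thick along the slide direction (instrument y), 40 mm long along instrument x, and rises from 19 to 41 mm above the deck; the cover plate below it is 66 by 64 mm with its top 19 mm above the deck.
- key_top (a point): Centre of the top face of the round zero key, a light-blue push button 26 mm in diameter, 11 mm above the deck when up; under the cover when that is home. The cover's rails, 37 mm to each side along instrument x, are 15 mm above the deck.
- zero_key (a joint): Travel of the zero key (m): 0 = up, 0.005 = all the way down; springs back; about 3.5 N holds it down.
- tube_rack: Black tube rack with purple-capped tubes, 86 by 46 mm, 90 mm tall, on the bench beside the instrument. Origin: centre of its underside.
- timer: White bench timer lying flat, 60 by 75 by 22 mm. Origin: centre of its underside.
- cuvette_box: Closed box of cuvettes with a blue lid, 87 by 67 by 49 mm. Origin: centre of its underside.

How it is judged:
By the outcome, as a careful person would: the job done as asked, in the order asked, and still so for the second after the job is handed in, with the robot touching nothing.
It also fails if it takes over 67 s, if anything falls off the work surface, if the arm or the gripper's body presses on something with over 40 N, if the wrist force passes 120 N, or if a joint passes its speed limit or range.

## Working session

There is one attempt and no reset: what is moved stays moved. The work goes in short steps, Python scripts to look and compute and a tool call to move; the robot and the scene stay as the last step left them, time stands still between calls to the robot, and variables do not carry over. Pictures are saved under pics/ and viewed, and the job is handed in when it is done.

Besides the shell and the picture viewer there is one more tool, called after "Call:" as name([rows], argument=value, ...), one row to a line, values as JSON. move_arm: Moves the arm, as the interface text tells. Its arguments: {"type":"object","properties":{"steps":{"type":"array","items":{"type":"array"}}},"required":["steps"]}

```bash
ls; mkdir -p pics; python3 - <<'E'
from plant import r
import cv2, numpy as np
print(r.get_state())
for n in ("top","side","wrist"):
    im,d=r.get_image(n); cv2.imwrite(f"pics/{n}0.png",im); np.save(f"pics/{n}0_d.npy",d)
    print(n,r.camera_info(n))
E
```

```text
pics
{'time_s': 0.0, 'q': array([-1.2065722 ,  0.33286619, -0.06467662,  1.46094132,  0.02158635,
        1.34989752, -0.0884914 ]), 'dq': array([-0.00061747,  0.00022256,  0.00015693, -0.0003826 ,  0.00027183,
       -0.00023799,  0.00103811]), 'joint_efforts': array([ 4.38551433e-04, -6.25458241e+01,  4.96110041e-02, -3.91602695e+01,
        1.63677055e-02,  1.01311714e-02,  4.03826834e-05]), 'tcp_pos': array([0.23573599, 0.57869848, 0.40391924]), 'tool_rot': array([ 8.29832589e-01,  5.58011982e-01, -5.70840736e-04,  4.20186983e-04]), 'ft_force': array([-0.3336632 ,  0.26671189,  1.34541662]), 'wrist_torque': array([ 0.01301558,  0.00087077, -0.035555  ]), 'width': 0.0857262731439471}
top {'K': array([[367.89277937,   0.        , 253.4673701 ],
       [  0.        , 367.89277937, 193.87882649],
       [  0.        ,   0.        ,   1.        ]]), 'R': array([[-0.02786731, -0.99938165,  0.02144144],
       [-0.99295891,  0.02520491, -0.1157468 ],
       [ 0.1151348 , -0.02451602, -0.9930473 ]]), 't': array([0.05204056, 0.59654677, 0.86890107])}
side {'K': array([[406.13336646,   0. 
[... 152 characters left out ...]
, -0.60934747,  0.01375613],
       [-0.44853176, -0.59854103, -0.66375288],
       [ 0.41268975,  0.52004259, -0.74782543]]), 't': array([-0.46635279,  0.36458465,  0.73599696])}
wrist {'K': array([[297.31863964,   0.        , 252.95682783],
       [  0.        , 297.31863964, 195.02055586],
       [  0.        ,   0.        ,   1.        ]]), 'hand_eye': array([[ 9.99999851e-01, -5.05589611e-04,  2.07260943e-04,
        -6.65721342e-05],
       [ 4.19756938e-04,  9.53624054e-01,  3.00999978e-01,
        -7.84496195e-02],
       [-3.49831483e-04, -3.00999846e-01,  9.53624124e-01,
         2.96141459e-02],
       [ 0.00000000e+00,  0.00000000e+00,  0.00000000e+00,
         1.00000000e+00]])}
```

View pics/top0.png

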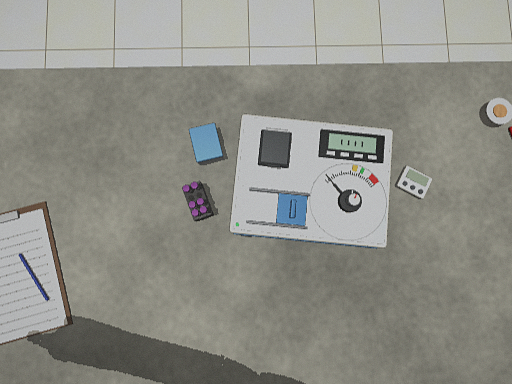

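View pics/side0.png

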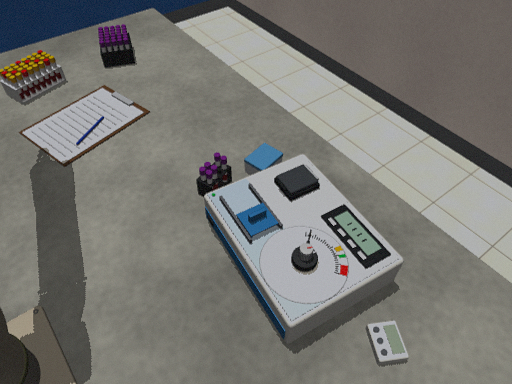

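View pics/wrist0.png

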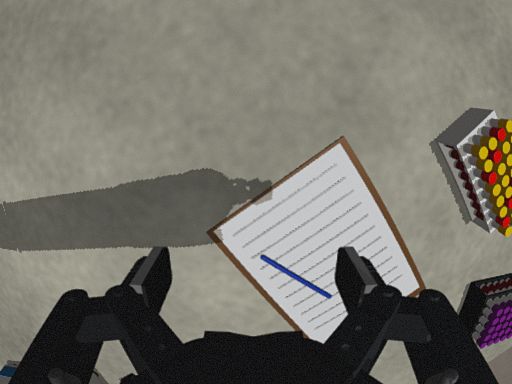

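The top view shows the instrument at about (310,180). The control is at (349,201), the cover fin at (292,208), the rack at (197,202), the blue box at (206,143) and the timer at (414,182). Next I'll measure the deck corners, control axis and fin.

```bash
cat > h.py <<'E'
import cv2, numpy as np
from scipy.spatial.transform import Rotation as Ro
from plant import r
def ray(n,uv,st=None):
    c=r.camera_info(n); K=c["K"]; uv=np.atleast_2d(np.array(uv,float))
    p=(uv-K[:2,2])/K[0,0]
    if n!="wrist":
        d=np.c_[p,np.ones(len(p))]@c["R"]; o=-c["R"].T@c["t"]
    else:
        th=np.linalg.norm(p,axis=1,keepdims=True); d=np.c_[p*np.sinc(th/np.pi)**1,np.cos(th)]
        H=c["hand_eye"]; Rt=Ro.from_quat(st["tool_rot"]).as_matrix()
        d=d@H[:3,:3].T@Rt.T; o=Rt@H[:3,3]+st["tcp_pos"]
    return o,d
def plane(n,uv,z,st=None):
    o,d=ray(n,uv,st); return o+d*((z-o[2])/d[:,2])[:,None]
def proj(n,X,st=None):
    c=r.camera_info(n);K=c["K"];X=np.atleast_2d(X)
    if n!="wrist":
        q=X@c["R"].T+c["t"]; return q[:,:2]/q[:,2:]*K[0,0]+K[:2,2]
    H=c["hand_eye"]; Rt=Ro.from_quat(st["tool_rot"]).as_matrix()
    q=((X-st["tcp_pos"])@Rt-H[:3,3])@H[:3,:3]
    th=np.arctan2(np.linalg.norm(q[:,:2],axis=1),q[:,2]); u=q[:,:2]/np.linalg.norm(q[:,:2],axis=1)[:,None]
    return u*(th*K[0,0])[:,None]+K[:2,2]
def comps(m,amin=8):
    n,l,s,c=cv2.connectedComponentsWithStats(m.astype(np.uint8)*255)
    return [(int(s[i,4]),c[i].round(1),s[i,:4].tolist(),l==i) for i in range(1,n) if s[i,4]>=amin]
E
python3 - <<'E'
from h import *
for n in ("top","side"):
    im=cv2.imread(f"pics/{n}0.png"); hsv=cv2.cvtColor(im,cv2.COLOR_BGR2HSV); H,S,V=[hsv[...,i].astype(int) for i in range(3)]
    for nm,m in (("white",(V>195)&(S<25)),("blue",(H>95)&(H<115)&(S>120)&(V>60)),("green",(H>45)&(H<85)&(S>90)),("amber",(H>12)&(H<32)&(S>120)&(V>120)),("red",((H<8)|(H>172))&(S>150)&(V>120)),("purple",(H>135)&(H<165)&(S>80))):
        for a,c,b,_ in comps(m,6 if nm!="white" else 300): print(n,nm,a,c,b)
im=cv2.imread("pics/top0.png"); d=np.load("pics/top0_d.npy")
cv2.imwrite("pics/topcrop.png",cv2.resize(im[100:260,180:440],None,fx=3,fy=3,interpolation=cv2.INTER_CUBIC))
c=np.array([[242,115],[392,129],[386,247],[231,235]],float)
P=plane("top",c,.1); print(P, np.linalg.norm(np.diff(P,axis=0),axis=1))
im=cv2.imread("pics/side0.png")
cv2.imwrite("pics/sidecrop.png",cv2.resize(im[140:340,190:420],None,fx=3,fy=3,interpolation=cv2.INTER_CUBIC))
E
```

```text
top blue 781 [291.5 208.9] [276, 194, 31, 31]
top green 18 [361.7 170.4] [360, 168, 4, 6]
top green 9 [237. 224.] [236, 223, 3, 3]
top amber 51 [500.  110.6] [493, 105, 14, 12]
top amber 24 [354.3 167.8] [352, 165, 6, 6]
top red 7 [510.7 128.9] [510, 127, 2, 5]
top red 51 [373.  178.6] [369, 174, 9, 10]
top purple 39 [194.  185.2] [191, 182, 7, 7]
top purple 40 [185.9 188.2] [183, 185, 7, 7]
top purple 41 [199.9 201.1] [197, 198, 7, 7]
top purple 41 [191.7 204.1] [189, 201, 7, 7]
top purple 41 [202.9 209.3] [200, 206, 7, 8]
top purple 40 [194.8 212.2] [192, 209, 7, 7]
side blue 5034 [66.7 16.3] [0, 0, 208, 52]
side blue 19 [ 98.1 121.2] [94, 117, 9, 9]
side blue 26 [ 84.2 135.7] [77, 127, 17, 17]
side blue 572 [263.3 156.6] [245, 143, 38, 27]
side blue 690 [256.8 219.1] [237, 203, 41, 33]
side blue 192 [245.5 270.1] [205, 207, 80, 125]
side green 8 [212.9 194.1] [212, 193, 3, 3]
side green 21 [341.7 255.5] [338, 254, 8, 4]
side amber 34 [37.9 55.4] [32, 53, 13, 6]
side amber 36 [47.1 54.9] [41, 52, 13, 7]
side amber 22 [30.5 57. ] [27, 55, 8, 5]
side amber 13 [23. 59.] [21, 58, 5, 3]
[... 278 characters left out ...]
 246, 8, 5]
side red 10 [39.5 51. ] [38, 50, 4, 3]
side red 13 [36.2 60.2] [34, 59, 5, 3]
side red 10 [45.5 59.5] [43, 59, 6, 2]
side red 10 [17.5 61.5] [15, 61, 6, 2]
side red 12 [26.9 60.9] [25, 60, 5, 3]
side red 13 [ 4. 72.] [2, 71, 5, 3]
side red 11 [13.5 71.4] [11, 70, 6, 3]
side red 11 [23.1 70.8] [21, 70, 5, 3]
side red 64 [343.7 269.7] [340, 265, 8, 11]
side purple 492 [112.8  35.5] [98, 24, 31, 24]
side purple 92 [220.1 157.8] [214, 152, 13, 12]
side purple 201 [208.1 169.6] [199, 162, 19, 17]
[[ 0.77577544  0.05933002  0.1       ]
 [ 0.73471092 -0.29080435  0.1       ]
 [ 0.46201718 -0.25753285  0.1       ]
 [ 0.49857986  0.09071616  0.1       ]] [0.35253422 0.27471597 0.35016311]
```

View pics/topcrop.png

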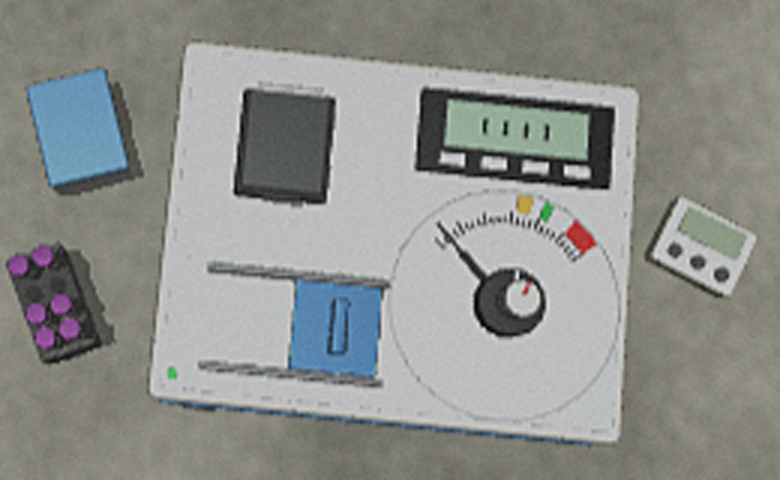

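View pics/sidecrop.png

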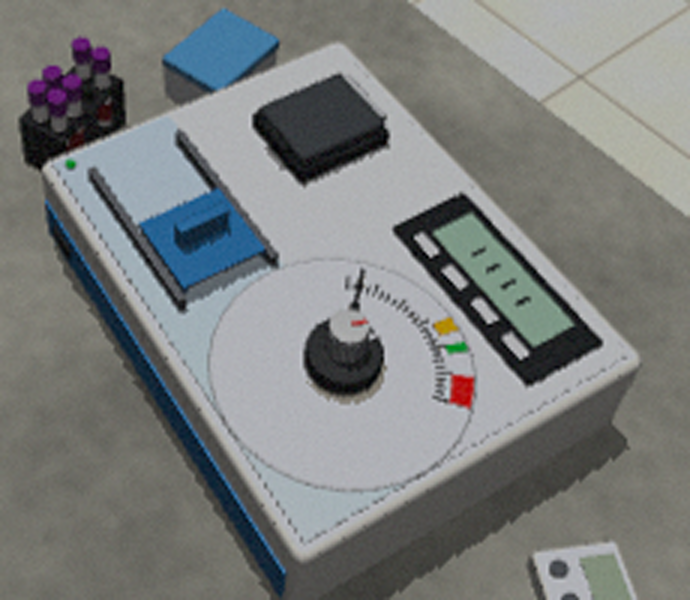

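The corners give a deck of 352 × 275 mm, consistent with the rounded edges. Next I'll fit the pose from the corners and dial marks in both views, and triangulate the fin.

```bash
cat >> h.py <<'E'
CTRL=np.array([-.043,-.083])
def dialpt(a,R=.08): return CTRL+R*np.array([np.cos(a),-np.sin(a)])
def rigid(L,W):
    Lc=L-L.mean(0);Wc=W-W.mean(0)
    a=np.arctan2((Lc[:,0]*Wc[:,1]-Lc[:,1]*Wc[:,0]).sum(),(Lc*Wc).sum()); Rm=np.array([[np.cos(a),-np.sin(a)],[np.sin(a),np.cos(a)]])
    t=W.mean(0)-Rm@L.mean(0); return a,t,(W-(L@Rm.T+t))*1e3
E
python3 - <<'E'
from h import *
L=np.array([dialpt(.125),dialpt(.35),dialpt(.76),[.14,.18],[.14,-.18],[-.14,-.18],[-.14,.18]])
uvt=np.array([[354.3,167.8],[361.7,170.4],[373,178.6],[242,115],[392,129],[386,247],[231,235]],float)
for sl in (slice(0,3),slice(3,7),slice(0,7)):
    a,t,e=rigid(L[sl],plane("top",uvt,.1)[sl,:2]); print(a,t,"ctrl",t+np.array([[np.cos(a),-np.sin(a)],[np.sin(a),np.cos(a)]])@CTRL); print(e.round(1).tolist())
uvs=np.array([[338.2,248.2],[341.7,255.5],[343.7,269.7]])
print("side marks",plane("side",uvs,.1), "top marks",plane("top",uvt[:3],.1))
# knob centres: silver knob top (top cam) z=.151 ; ring top z=.124
s=1/3
for n,off,uv,z in (("top",(180,100),(522,296),.151),("top",(180,100),(510,303),.124),("side",(190,140),(350,323),.151),("side",(190,140),(344,352),.124),("top",(180,100),(339,326),.141),("side",(190,140),(202,222),.141)):
    print(n,z,plane(n,np.array(off)+(np.array(uv)-1)*s,z))
E
```

```text
-0.11808041909270674 [ 0.61957666 -0.09970213] ctrl [ 0.56709817 -0.1770585 ]
[[-0.0, -0.2], [-0.3, -0.1], [0.3, 0.3]]
-0.11311013339832347 [ 0.61777085 -0.09957276] ctrl [ 0.56567749 -0.17718901]
[[-1.4, -4.1], [-1.8, 3.4], [3.7, 5.1], [-0.4, -4.4]]
-0.11209111754811057 [ 0.61824629 -0.09966563] ctrl [ 0.56623205 -0.17733492]
[[0.7, -0.4], [0.4, -0.3], [0.8, 0.3], [-1.7, -4.2], [-2.5, 3.4], [3.0, 5.3], [-0.7, -4.1]]
side marks [[ 0.64858032 -0.1953074   0.1       ]
 [ 0.64179723 -0.2118643   0.1       ]
 [ 0.62159427 -0.2371039   0.1       ]] top marks [[ 0.64471661 -0.19650074  0.1       ]
 [ 0.63822847 -0.21330181  0.1       ]
 [ 0.61848277 -0.23828351  0.1       ]]
top 0.151 [[ 0.56910146 -0.17552109  0.151     ]]
top 0.124 [[ 0.56674659 -0.17439045  0.124     ]]
side 0.151 [[ 0.57115941 -0.17604401  0.151     ]]
side 0.124 [[ 0.56739735 -0.17874042  0.124     ]]
top 0.141 [[ 0.55180315 -0.0448908   0.141     ]]
side 0.141 [[ 0.55066843 -0.05034288  0.141     ]]
```

Both views put the control axis at about (0.568, -0.1765), yaw about -0.116, and the fin at about (0.551, -0.048). I'll move to a view above the control.

```bash
cat >> h.py <<'E'
def go(tgt,ang=None,st=None):
    "shift mm in tool axes and rz deg (cw) to bring TCP to tgt, tool x to world angle ang deg; also tilt correction"
    st=st or r.get_state(); M=Ro.from_quat(st["tool_rot"])
    s=M.inv().apply(np.array(tgt)-st["tcp_pos"])*1e3
    cur=np.degrees(np.arctan2(*M.as_matrix()[1::-1,0]))
    if ang is None: ang=cur
    a=np.radians(ang); T=Ro.from_matrix(np.array([[np.cos(a),np.sin(a),0],[np.sin(a),-np.cos(a),0],[0,0,-1]]))
    print("shift",s.round(1),"rot",(M.inv()*T).as_rotvec(degrees=True).round(2),"curang",cur.round(2))
E
python3 -c "
from h import *
go([.568,-.1765,.37],-6.6)"
```

```text
shift [-574.1  592.6   34.8] rot [4.000e-02 5.000e-02 7.444e+01] curang 67.84
```

Call:
move_arm([
  [[-287, 296, 0], [0, 0, 37], 100],
  [[-574, 592, 0], [0, 0, 74], 100],
  [[-574, 592, 0], [0, 0, 74], 100],
  [[-574, 592, 0], [0, 0, 74], 100],
  [[-574, 592, 0], [0, 0, 74], 100],
  [[-574, 592, 0], [0, 0, 74], 100],
  [[-574, 592, 0], [0, 0, 74], 100],
  [[-574, 592, 0], [0, 0, 74], 100],
  [[-574, 592, 0], [0, 0, 74], 100],
  [[-574, 592, 0], [0, 0, 74], 100],
])

```text
time_s: 0.98
tcp_pos: [0.4036, 0.1952, 0.4047]
tool_rot: [0.999, -0.036, 0.0, -0.0]
ft_force: [1.1, 1.4, 0.4]
width: 0.0854
```

```bash
python3 -c "
from h import *
go([.568,-.1765,.37],-6.6); print(r.get_state()['q'].round(2))"
```

```text
shift [190.7 359.   34.5] rot [-0.03  0.    2.47] curang -4.13
[-0.85 -0.08  0.28  1.91  0.02  1.3  -0.64]
```

Call:
move_arm([
  [[190, 359, 34], [0, 0, 2.5], 100],
  [[190, 359, 34], [0, 0, 2.5], 100],
  [[190, 359, 34], [0, 0, 2.5], 100],
  [[190, 359, 34], [0, 0, 2.5], 100],
  [[190, 359, 34], [0, 0, 2.5], 100],
  [[190, 359, 34], [0, 0, 2.5], 100],
  [[190, 359, 34], [0, 0, 2.5], 100],
  [[190, 359, 34], [0, 0, 2.5], 100],
  [[190, 359, 34], [0, 0, 2.5], 100],
  [[190, 359, 34], [0, 0, 2.5], 100],
])

```text
time_s: 1.82
tcp_pos: [0.5697, -0.1763, 0.3703]
tool_rot: [0.998, -0.055, -0.0, 0.0]
ft_force: [-0.2, -0.3, 0.8]
width: 0.0857
```

```bash
python3 - <<'E'
from h import *
go([.568,-.1765,.37],-6.6); st=r.get_state(); print(st['tcp_pos'],st['q'].round(2),st['ft_force'])
im,d=r.get_image("wrist"); cv2.imwrite("pics/w1.png",im)
E
```

```text
shift [-1.7  0.4  0.3] rot [0.05 0.   0.26] curang -6.34
[ 0.56970338 -0.17631747  0.37025114] [-0.33  0.33  0.69  1.62 -0.22  1.27  0.29] [-0.21896336 -0.29910829  0.76268215]
```

View pics/w1.png

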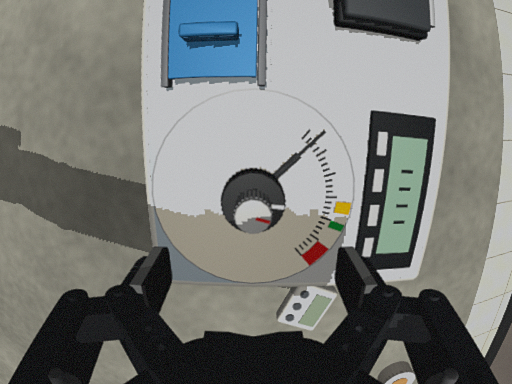

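The wrist view shows the dial centred near (253,185), the knob top at (253,213), the cursor tip at (324,132) and the marks on the right. I'll measure from here.

```bash
cat > meas.py <<'E'
from h import *
def wmeas(im,st,box=None,verbose=True):
    hsv=cv2.cvtColor(im,cv2.COLOR_BGR2HSV); H,S,V=[hsv[...,i].astype(int) for i in range(3)]
    out={}
    for nm,m in (("green",(H>50)&(H<80)&(S>130)),("amber",(H>15)&(H<30)&(S>140)&(V>120)),("red",((H<6)|(H>174))&(S>170)&(V>100))):
        cs=sorted(comps(m,15),key=lambda c:-c[0])
        for c in cs[:2]:
            ys,xs=np.nonzero(c[3]); P=plane("wrist",np.c_[xs,ys],.1,st)
            if verbose: print(nm,c[0],c[1],P.mean(0).round(4))
            if nm not in out: out[nm]=P.mean(0)
    return out
E
python3 - <<'E'
from meas import *
im=cv2.imread("pics/w1.png"); st=r.get_state()
o=wmeas(im,st)
L=np.array([dialpt(.125),dialpt(.35),dialpt(.76)])
a,t,e=rigid(L,np.array([o[k][:2] for k in("amber","green","red")])); Rm=np.array([[np.cos(a),-np.sin(a)],[np.sin(a),np.cos(a)]])
print(a,t,"ctrl",t+Rm@CTRL,e.round(1).tolist())
cv2.imwrite("pics/w1c.png",cv2.resize(im[80:280,140:370],None,fx=3,fy=3,interpolation=cv2.INTER_CUBIC))
E
```

```text
green 88 [335.5 225.7] [ 0.6392 -0.2181  0.1   ]
amber 162 [342.2 207.6] [ 0.6456 -0.2014  0.1   ]
amber 39 [400.4 381. ] [ 0.7499 -0.4897  0.1   ]
red 281 [314.2 252.8] [ 0.6185 -0.2432  0.1   ]
red 30 [262.5 220.2] [ 0.5742 -0.2044  0.1   ]
-0.13217447688891373 [ 0.62185433 -0.10436329] ctrl [ 0.56829082 -0.18097237] [[-0.0, -0.0], [0.0, 0.0], [0.0, 0.0]]
```

View pics/w1c.png

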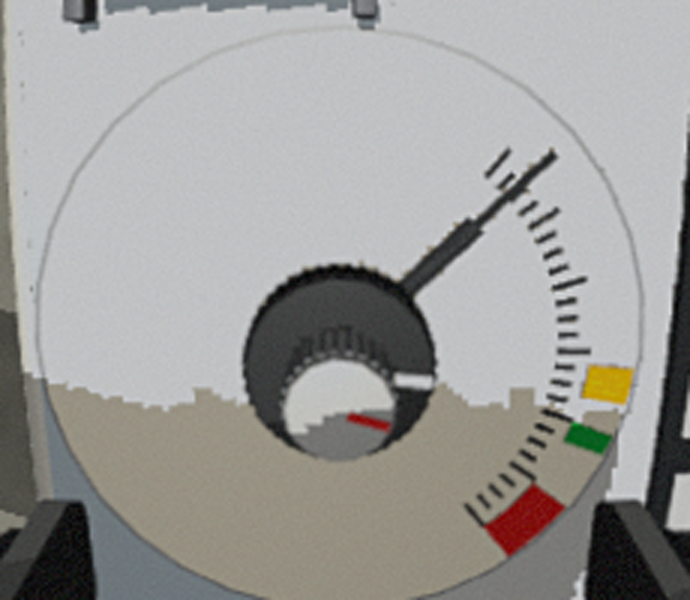

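```bash
python3 - <<'E'
from meas import *
st=r.get_state()
c=lambda u,v:(np.array([u,v])-1)/3+[140,80]
for nm,uv,z in (("cap",c(340,408),.151),("capfar",c(340,357),.151),("capnear",c(340,460),.151),("ringL",c(244,365),.124),("ringR",c(436,365),.124),("ringtopfar",c(340,268),.124),("discL",c(38,310),.1),("discR",c(642,310),.1),("discTop",c(345,29),.1),("tip",c(553,153),.104),("curs",c(470,232),.104)):
    print(nm,uv.round(1),plane("wrist",uv,z,st)[0].round(4))
# disc boundary: sample points, fit circle
E
```

```text
cap [253.  215.7] [ 0.5688 -0.179   0.151 ]
capfar [253.  198.7] [ 0.5702 -0.1669  0.151 ]
capnear [253. 233.] [ 0.5673 -0.192   0.151 ]
ringL [221.  201.3] [ 0.5444 -0.1752  0.124 ]
ringR [285.  201.3] [ 0.5933 -0.1809  0.124 ]
ringtopfar [253. 169.] [ 0.5718 -0.1528  0.124 ]
discL [152.3 183. ] [ 0.4829 -0.1596  0.1   ]
discR [353.7 183. ] [ 0.6567 -0.1798  0.1   ]
discTop [254.7  89.3] [ 0.58   -0.0937  0.1   ]
tip [324.  130.7] [ 0.6317 -0.1319  0.104 ]
curs [296.3 157. ] [ 0.6073 -0.1513  0.104 ]
```

```bash
cat >> h.py <<'E'
def cloud_tool(d,uv):
    c=r.camera_info("wrist");K=c["K"];H=c["hand_eye"]; uv=np.array(uv,float)
    p=(uv-K[:2,2])/K[0,0]; th=np.linalg.norm(p,axis=1,keepdims=True)
    dd=np.c_[p*np.sinc(th/np.pi),np.cos(th)]; z=d[uv[:,1].astype(int),uv[:,0].astype(int)]
    P=dd*(z/dd[:,2])[:,None]; return P@H[:3,:3].T+H[:3,3], z
E
python3 - <<'E'
from h import *
im,d=r.get_image("wrist"); st=r.get_state(); np.save("pics/w1d.npy",d)
ys,xs=np.mgrid[230:330:1,80:430:1]; uv=np.c_[xs.ravel(),ys.ravel()]
P,z=cloud_tool(d,uv); ok=(z>0)&(P[:,2]<.22); 
for s in(-1,1):
    k=ok&(P[:,0]*s>0.03)&(P[:,0]*s<.07); Q=P[k]; print(s,k.sum(),"zmax",np.percentile(Q[:,2],[50,95,99.5]).round(4))
    T=Q[Q[:,2]>np.percentile(Q[:,2],99.5)-.012]; print("near tip x,y range",T.min(0).round(4),T.max(0).round(4))
go([.5688,-.178,.33],-40)
E
```

```text
-1 4765 zmax [0.1122 0.1511 0.1576]
near tip x,y range [-0.0576 -0.0125  0.1456] [-0.0433  0.0109  0.1598]
1 4750 zmax [0.1124 0.1509 0.158 ]
near tip x,y range [ 0.0407 -0.0121  0.1461] [0.0551 0.0112 0.1604]
shift [-0.5 -0.8 39.6] rot [2.300e-01 1.000e-02 3.333e+01] curang -6.67
```

With the jaws open, the depth picture puts the fingertips 160 mm ahead of the TCP, so 173 mm is the closed value. I'll now rotate the jaws to -40° and descend.

Call:
move_arm([
  [[-0.5, -1, 10], [0.2, 0, 7], 100],
  [[-0.5, -1, 30], [0.2, 0, 33], 100],
  [[-0.5, -1, 40], [0.2, 0, 33], 100],
  [[-0.5, -1, 40], [0.2, 0, 33], 100],
  [[-0.5, -1, 40], [0.2, 0, 33], 100],
  [[-0.5, -1, 40], [0.2, 0, 33], 100],
  [[-0.5, -1, 40], [0.2, 0, 33], 100],
])

```text
time_s: 2.5
tcp_pos: [0.5689, -0.1718, 0.3306]
tool_rot: [0.942, -0.335, -0.0, -0.002]
ft_force: [0.8, 0.4, -0.2]
width: 0.0853
```

```bash
python3 - <<'E'
from meas import *
go([.5688,-.178,.33],-40); st=r.get_state(); print(st['tcp_pos'],st['q'].round(2))
im,d=r.get_image("wrist"); cv2.imwrite("pics/w2.png",im); wmeas(im,st)
E
```

```text
shift [3.8 4.9 0.5] rot [-0.19  0.08  0.91] curang -39.09
[ 0.56892599 -0.17177565  0.3305617 ] [-0.4   0.39  0.78  1.68 -0.29  1.2  -0.23]
green 145 [362.5 196.7] [ 0.6389 -0.2123  0.1   ]
green 46 [20.  21.5] [0.5206 0.0831 0.1   ]
amber 251 [357.8 174. ] [ 0.6454 -0.1953  0.1   ]
red 394 [357.9 235.8] [ 0.6189 -0.2374  0.1   ]
red 177 [488.7 330.6] [ 0.694  -0.4861  0.1   ]
```

View pics/w2.png

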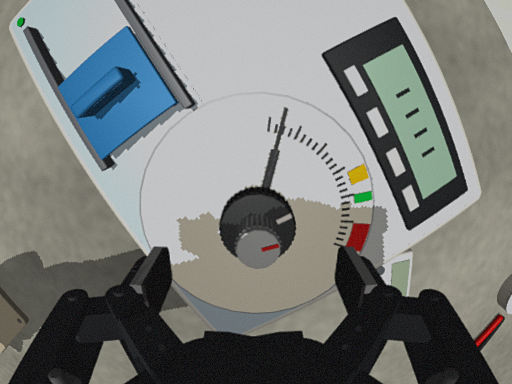

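Call:
move_arm([
  [[0, 0, 0], [0, 0, 0], 100],
  [[0, 0, 0], [0, 0, 0], 100],
])

```text
time_s: 2.72
tcp_pos: [0.5689, -0.1723, 0.3308]
tool_rot: [0.942, -0.335, 0.0, -0.002]
ft_force: [0.4, -0.3, 0.0]
width: 0.0853
```

```bash
python3 - <<'E'
from meas import *
go([.5688,-.178,.33],-40); st=r.get_state(); print(st['tcp_pos'],st['q'].round(2),st['dq'].round(3))
E
```

```text
shift [3.5 4.5 0.8] rot [-0.22  0.05  0.81] curang -39.19
[ 0.56890242 -0.17227006  0.33083617] [-0.4   0.39  0.78  1.68 -0.29  1.2  -0.24] [ 0.     0.001  0.001  0.    -0.001  0.001 -0.009]
```

```bash
cat > look.py <<'E'
from meas import *
import sys
def look(name,box=None,s=3):
    st=r.get_state(); im,d=r.get_image("wrist"); cv2.imwrite(f"pics/{name}.png",im)
    if box: x0,y0,x1,y1=box; cv2.imwrite(f"pics/{name}c.png",cv2.resize(im[y0:y1,x0:x1],None,fx=s,fy=s,interpolation=cv2.INTER_CUBIC))
    import pickle; pickle.dump(st,open(f"pics/{name}.pkl","wb")); return st,im,d
E
python3 - <<'E'
from look import *
st,im,d=look("w3",(130,80,390,280))
o=wmeas(im,st); L=np.array([dialpt(.125),dialpt(.35),dialpt(.76)])
a,t,e=rigid(L,np.array([o[k][:2] for k in("amber","green","red")])); Rm=np.array([[np.cos(a),-np.sin(a)],[np.sin(a),np.cos(a)]])
print(a,t,"ctrl",t+Rm@CTRL,e.round(1).tolist())
E
```

```text
green 145 [362. 196.] [ 0.6389 -0.2123  0.1   ]
green 47 [19.9 21.7] [0.5208 0.0829 0.1   ]
amber 253 [357.1 173.4] [ 0.6454 -0.1954  0.1   ]
red 398 [357.3 235.3] [ 0.6187 -0.2374  0.1   ]
red 172 [489.1 329.9] [ 0.6945 -0.4865  0.1   ]
-0.12380297470650273 [ 0.6207653  -0.09863956] ctrl [ 0.56784499 -0.17569436] [[0.0, -0.0], [-0.1, -0.1], [0.1, 0.1]]
```

View pics/w3c.png

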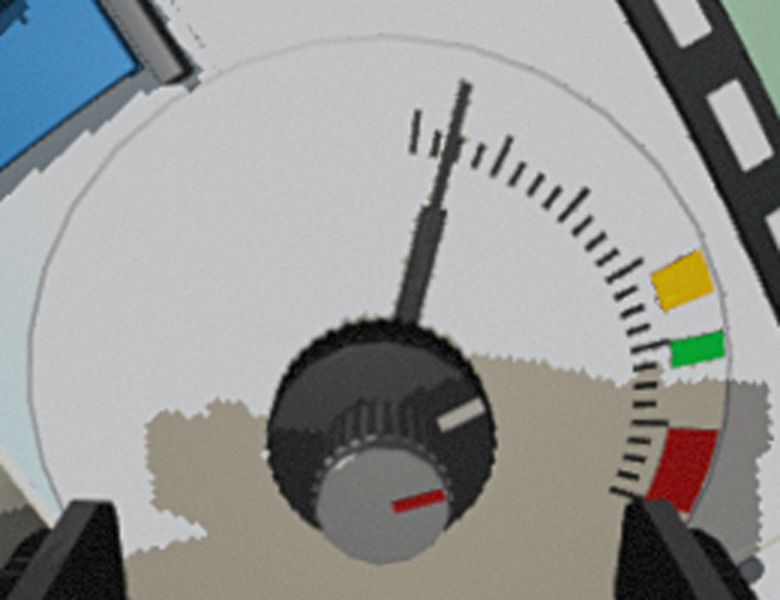

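```bash
python3 - <<'E'
from look import *
import pickle; st=pickle.load(open("pics/w3.pkl","rb"))
c=lambda u,v:(np.array([u,v])-1)/3+[130,80]
for nm,uv,z in (("capL",c(317,505),.151),("capR",c(448,505),.151),("capnear",c(382,563),.151),("capfar",c(382,447),.151),("ringL",c(268,440),.122),("ringR",c(494,440),.122),("tip",c(465,85),.104),("curs",c(432,208),.104)):
    print(nm,plane("wrist",uv,z,st)[0].round(4))
go([.568,-.1755,.31],-40)
E
```

```text
capL [ 0.5589 -0.1663  0.151 ]
capR [ 0.5782 -0.182   0.151 ]
capnear [ 0.5604 -0.1841  0.151 ]
capfar [ 0.5761 -0.1647  0.151 ]
ringL [ 0.5498 -0.1578  0.122 ]
ringR [ 0.5884 -0.1892  0.122 ]
tip [ 0.6313 -0.1262  0.104 ]
curs [ 0.6085 -0.1432  0.104 ]
shift [ 1.3  3.1 20.8] rot [-0.21  0.06  0.79] curang -39.21
```

Call:
move_arm([
  [[1, 2.5, 10], [-0.2, 0, 0.8], 100],
  [[1, 2.5, 25], [-0.2, 0, 0.8], 100],
  [[1, 2.5, 40], [-0.2, 0, 0.8], 100],
  [[1, 2.5, 48], [-0.2, 0, 0.8], 100],
  [[1, 2.5, 48], [-0.2, 0, 0.8], 100],
  [[1, 2.5, 48], [-0.2, 0, 0.8], 100],
])

```text
time_s: 3.27
tcp_pos: [0.5681, -0.1749, 0.2824]
tool_rot: [0.939, -0.343, -0.001, 0.0]
ft_force: [0.3, -0.5, 0.5]
width: 0.0857
```

```bash
python3 - <<'E'
from look import *
go([.5683,-.175,.278],-40)
st,im,d=look("w4",(130,80,390,280)); print(st['tcp_pos'],st['ft_force'].round(1))
E
```

```text
shift [ 0.3 -0.1  4.4] rot [ 0.05  0.09 -0.1 ] curang -40.1
[ 0.56805585 -0.17488394  0.28241844] [ 0.3 -0.5  0.5]
```

View pics/w4.png

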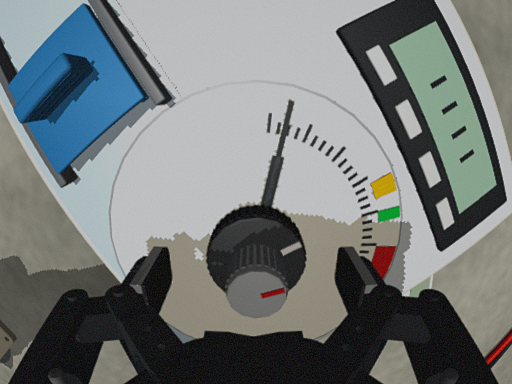

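```bash
python3 - <<'E'
from look import *
import pickle; st=pickle.load(open("pics/w4.pkl","rb"))
M=Ro.from_quat(st["tool_rot"]).as_matrix()
for nm,uv,z in (("capL",(225.5,295),.151),("capR",(288,295),.151),("capfar",(257,271.5),.151),("capnear",(257,320),.151),("ringL",(207.5,258),.115),("ringR",(306,258),.115)):
    P=plane("wrist",uv,z,st)[0]; print(nm,P.round(4),((P-st["tcp_pos"])@M*1e3).round(1))
E
```

```text
capL [ 0.5582 -0.1663  0.151 ] [-12.8  -0.4 131.4]
capR [ 0.5784 -0.1833  0.151 ] [ 13.5  -0.3 131.4]
capfar [ 0.5761 -0.1656  0.151 ] [  0.4 -12.4 131.4]
capnear [ 0.5594 -0.1857  0.151 ] [  0.5  13.8 131.4]
ringL [ 0.5468 -0.16    0.115 ] [-25.6   2.1 167.5]
ringR [ 0.5871 -0.194   0.115 ] [ 27.1   2.2 167.4]
```

The knob sits within 1 mm of the grasp axis. I'll go down 4 mm and close on the ring.

Call:
move_arm([
  [[0.5, 0.5, 4], [0, 0, 0], 100],
  [[0.5, 0.5, 4], [0, 0, 0], 70],
  [[0.5, 0.5, 4], [0, 0, 0], 40],
  [[0.5, 0.5, 4], [0, 0, 0], 40],
  [[0.5, 0.5, 4], [0, 0, 0], 40],
  [[0.5, 0.5, 4], [0, 0, 0], 40],
  [[0.5, 0.5, 4], [0, 0, 0], 40],
])

```text
time_s: 3.9
tcp_pos: [0.5687, -0.1759, 0.2797]
tool_rot: [0.939, -0.343, 0.001, -0.0]
ft_force: [0.5, -0.5, 6.1]
width: 0.0481
```

```bash
python3 - <<'E'
from look import *
st=r.get_state(); print(st['tcp_pos'],st['ft_force'].round(1),st['wrist_torque'].round(2),st['width'])
go([.5683,-.175,.278],-40)
E
```

```text
[ 0.56867048 -0.17589072  0.27968279] [ 0.5 -0.5  6.1] [-0.35 -0.17  0.05] 0.04805935011280838
shift [-0.9 -0.4  1.7] rot [-0.04 -0.06 -0.1 ] curang -40.1
```

Call:
move_arm([
  [[0, 0, -1], [0, 0, 5], 40],
  [[0, 0, -1], [0, 0, 10], 40],
  [[0, 0, -1], [0, 0, 16], 40],
  [[0, 0, -1], [0, 0, 22], 40],
  [[0, 0, -1], [0, 0, 28], 40],
  [[0, 0, -1], [0, 0, 34], 40],
  [[0, 0, -1], [0, 0, 40], 40],
  [[0, 0, -1], [0, 0, 44], 40],
  [[0, 0, -1], [0, 0, 44], 40],
  [[0, 0, -1], [0, 0, 44], 40],
])

```text
time_s: 4.73
tcp_pos: [0.5685, -0.1751, 0.2797]
tool_rot: [0.744, -0.669, -0.0, -0.0]
ft_force: [1.5, 0.5, 1.2]
width: 0.0481
```

```bash
python3 - <<'E'
from look import *
go([.5683,-.175,.279],-84)
st,im,d=look("w5",(130,40,390,240)); print(st['tcp_pos'],st['ft_force'].round(1),st['wrist_torque'].round(2),st['width']); wmeas(im,st)
E
```

```text
shift [-0.2  0.1  0.7] rot [0.03 0.03 0.07] curang -83.93
[ 0.56845132 -0.17514349  0.27973721] [1.5 0.5 1.2] [ 0.02 -0.39 -0.12] 0.048091919644733284
green 342 [339.1 126. ] [ 0.6384 -0.2116  0.1   ]
amber 565 [309.  108.5] [ 0.6451 -0.1946  0.1   ]
red 896 [375.9 170.2] [ 0.6179 -0.2369  0.1   ]
red 103 [269.4 296.5] [ 0.5318 -0.1885  0.1   ]
```

View pics/w5.png

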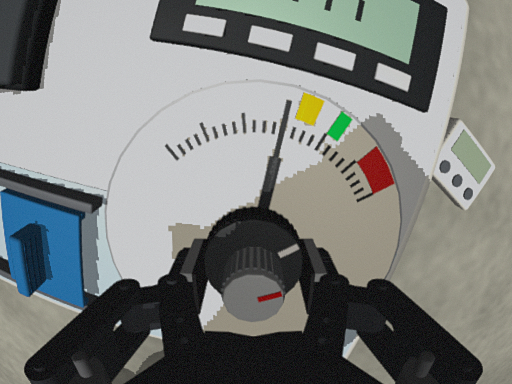

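The cursor tip is now at (289,101), with amber at (309,108) and green at (339,126). I'll write an automatic cursor-angle measurement: transform the image to the dial plane and find the dark pixels near 65–78 mm radius.

```bash
cat >> look.py <<'E'
import pickle
def cursor(name):
    im=cv2.imread(f"pics/{name}.png"); st=pickle.load(open(f"pics/{name}.pkl","rb"))
    o=wmeas(im,st,verbose=False); L=np.array([dialpt(.125),dialpt(.35),dialpt(.76)])
    a,t,e=rigid(L,np.array([o[k][:2] for k in("amber","green","red")])); Rm=np.array([[np.cos(a),-np.sin(a)],[np.sin(a),np.cos(a)]])
    C=t+Rm@CTRL
    # unwrap: radius x angle map at z=.104 using measured centre and yaw
    ang=np.arange(-1.0,.95,.002); rad=np.arange(.040,.0795,.0005)
    A,R=np.meshgrid(ang,rad)
    P=np.stack([R*np.cos(A),-R*np.sin(A)],-1)@Rm.T+C
    def samp(z):
        uv=proj("wrist",np.c_[P.reshape(-1,2),np.full(A.size,z)],st).reshape(A.shape+(2,)).astype(np.float32)
        return cv2.remap(im,uv[...,0],uv[...,1],cv2.INTER_LINEAR)
    g=samp(.104).max(2).astype(float)
    res=[]
    for lo,hi in ((.041,.053),(.060,.066),(.0745,.079)):
        k=(rad>lo)&(rad<hi); p=g[k].mean(0); m=np.median(p); w=np.clip(90-p,0,None)
        i=np.argmax(np.convolve(w,np.ones(11),'same')); s=slice(max(0,i-25),i+26)
        res.append(round(float((ang[s]*w[s]).sum()/max(w[s].sum(),1e-9)),3)); 
    print(name,"yaw",round(a,3),"C",C.round(4),"cursor angle at 47/63/77mm:",res)
    U=samp(.104)[::-1]; cv2.imwrite(f"pics/{name}_u.png",cv2.resize(U[:,::2],None,fx=1.6,fy=4))
    return res
E
python3 -c "
from look import *
cursor('w3');cursor('w4');cursor('w5')"
```

```text
w3 yaw -0.124 C [ 0.5678 -0.1768] cursor angle at 47/63/77mm: [-0.771, -0.785, 0.919]
w4 yaw -0.101 C [ 0.5677 -0.1786] cursor angle at 47/63/77mm: [-0.771, 0.907, 0.882]
w5 yaw -0.129 C [ 0.5675 -0.1747] cursor angle at 47/63/77mm: [-0.041, -0.021, -0.019]
```

View pics/w5_u.png

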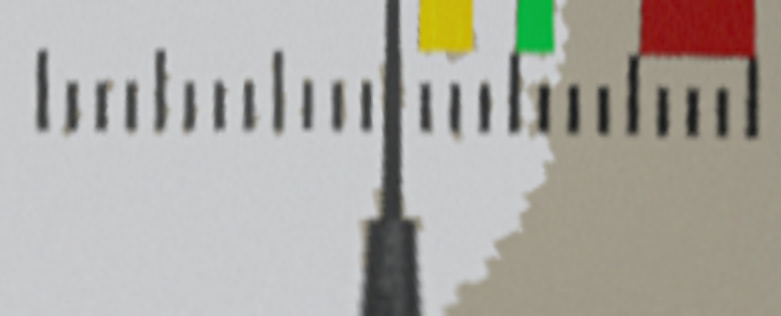

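The unwrapped dial shows the cursor at -0.018 rad and the amber band centre at 0.116. A further turn of +7.7° is needed.

Call:
move_arm([
  [[0, 0, 0], [0, 0, 4], 40],
  [[0, 0, 0], [0, 0, 7.8], 40],
  [[0, 0, 0], [0, 0, 7.8], 40],
  [[0, 0, 0], [0, 0, 7.8], 40],
  [[0, 0, 0], [0, 0, 7.8], 40],
])

```text
time_s: 5.2
tcp_pos: [0.5684, -0.1751, 0.2797]
tool_rot: [-0.697, 0.717, 0.001, 0.0]
ft_force: [2.3, 1.9, 2.0]
width: 0.0476
```

```bash
python3 - <<'E'
from look import *
st,im,d=look("w6"); print(st['tcp_pos'],st['ft_force'].round(1),st['wrist_torque'].round(2),st['width']); cursor("w6")
E
```

```text
[ 0.56840764 -0.17511321  0.2797314 ] [2.3 1.9 2. ] [ 0.44 -0.45  0.03] 0.04755244627783757
w6 yaw -0.139 C [ 0.568  -0.1739] cursor angle at 47/63/77mm: [0.119, 0.119, 0.116]
```

View pics/w6_u.png

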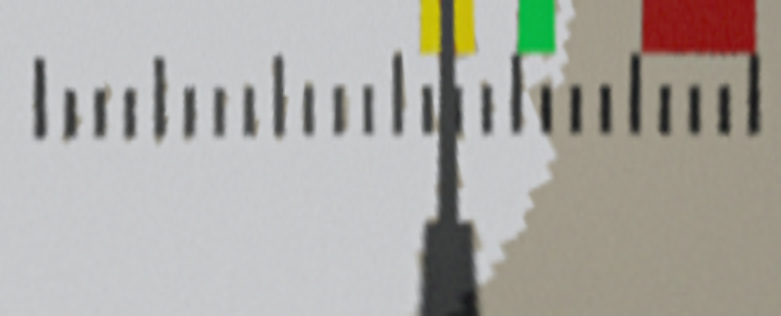

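The cursor is in the middle of amber. I'll release the ring, lift 24 mm and rotate back for the fine knob.

Call:
move_arm([
  [[0, 0, 0], [0, 0, 0], 100],
  [[0, 0, 0], [0, 0, 0], 100],
  [[0, 0, 0], [0, 0, 0], 100],
  [[0, 0, 0], [0, 0, 0], 100],
  [[0, 0, 0], [0, 0, 0], 100],
  [[0, 0, -15], [0, 0, 0], 100],
  [[0, 0, -30], [0, 0, 0], 100],
  [[0, 0, -30], [0, 0, 0], 100],
])

```text
time_s: 5.92
tcp_pos: [0.5688, -0.1762, 0.3121]
tool_rot: [-0.695, 0.719, -0.001, 0.001]
ft_force: [0.3, -0.3, 0.5]
width: 0.0854
```

```bash
python3 - <<'E'
from look import *
st,im,d=look("w7"); print(st['tcp_pos'],st['ft_force'].round(1),st['width']); cursor("w7")
go([.5684,-.1751,.312],-30)
E
```

```text
[ 0.56875237 -0.17615524  0.31211457] [ 0.3 -0.3  0.5] 0.0853769956025423
w7 yaw -0.138 C [ 0.568  -0.1737] cursor angle at 47/63/77mm: [0.123, 0.123, 0.118]
shift [-0.7  0.1 -1.2] rot [-7.000e-02 -3.000e-02 -6.189e+01] curang -91.89
```

View pics/w7.png

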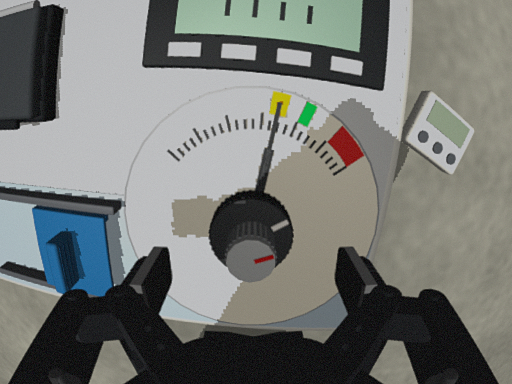

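View pics/w7_u.png

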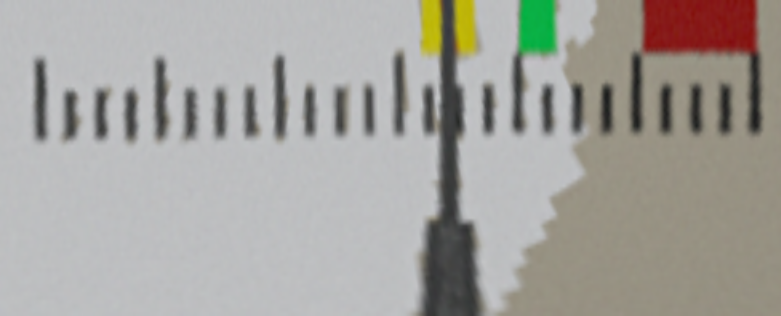

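Call:
move_arm([
  [[-0.7, 0, 0], [0, 0, -7], 100],
  [[-0.7, 0, 0], [0, 0, -14], 100],
  [[-0.7, 0, 0], [0, 0, -21], 100],
  [[-0.7, 0, 0], [0, 0, -28], 100],
  [[-0.7, 0, 0], [0, 0, -35], 100],
  [[-0.7, 0, 0], [0, 0, -42], 100],
  [[-0.7, 0, 0], [0, 0, -49], 100],
  [[-0.7, 0, 0], [0, 0, -56], 100],
  [[-0.7, 0, 0], [0, 0, -62], 100],
  [[-0.7, 0, 0], [0, 0, -62], 100],
])

```text
time_s: 6.8
tcp_pos: [0.568, -0.1748, 0.3089]
tool_rot: [0.967, -0.255, -0.001, -0.0]
ft_force: [1.0, 0.1, -0.2]
width: 0.0854
```

```bash
python3 - <<'E'
from look import *
go([.5684,-.1751,.304],-30)
st,im,d=look("w8",(180,180,330,330),4)
E
```

```text
shift [0.5 0.1 4.9] rot [-0.    0.11  0.4 ] curang -29.6
```

View pics/w8c.png

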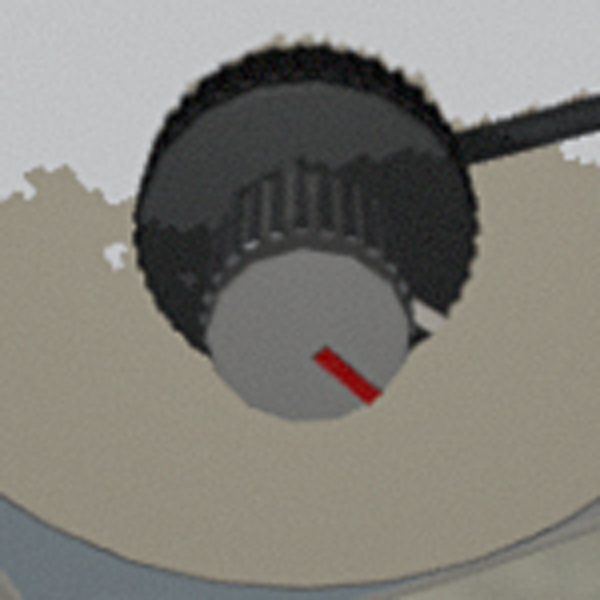

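Call:
move_arm([
  [[0.5, 0, 3], [0, 0, 0], 80],
  [[0.5, 0, 5], [0, 0, 0], 60],
  [[0.5, 0, 5], [0, 0, 0], 40],
  [[0.5, 0, 5], [0, 0, 0], 15],
  [[0.5, 0, 5], [0, 0, 0], 15],
  [[0.5, 0, 5], [0, 0, 0], 15],
  [[0.5, 0, 5], [0, 0, 0], 15],
  [[0.5, 0, 5], [0, 0, 0], 15],
])

```text
time_s: 7.52
tcp_pos: [0.569, -0.1752, 0.3051]
tool_rot: [0.966, -0.258, 0.0, -0.0]
ft_force: [4.3, -2.6, 0.4]
width: 0.0238
```

```bash
python3 - <<'E'
from look import *
go([.5684,-.1751,.304],-30)
st,im,d=look("w9"); print(st['tcp_pos'],st['ft_force'].round(1),st['wrist_torque'].round(2),st['width']); cursor("w9")
E
```

```text
shift [-0.6  0.2  1.1] rot [-0.02 -0.03  0.11] curang -29.89
[ 0.56903509 -0.17519519  0.30506643] [ 4.3 -2.6  0.4] [-0.47 -0.81 -0.01] 0.023793437003538316
w9 yaw -0.138 C [ 0.5688 -0.1752] cursor angle at 47/63/77mm: [0.105, 0.11, 0.928]
```

View pics/w9.png

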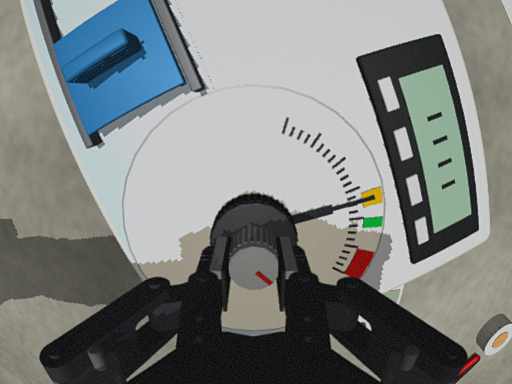

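The fine knob is gripped and the cursor is still in amber. I'll turn 52° first, then check.

Call:
move_arm([
  [[-0.5, 0, 0], [0, 0, 6], 15],
  [[-0.5, 0, 0], [0, 0, 12], 15],
  [[-0.5, 0, 0], [0, 0, 18], 15],
  [[-0.5, 0, 0], [0, 0, 24], 15],
  [[-0.5, 0, 0], [0, 0, 30], 15],
  [[-0.5, 0, 0], [0, 0, 36], 15],
  [[-0.5, 0, 0], [0, 0, 42], 15],
  [[-0.5, 0, 0], [0, 0, 48], 15],
  [[-0.5, 0, 0], [0, 0, 52], 15],
  [[-0.5, 0, 0], [0, 0, 52], 15],
])

```text
time_s: 8.4
tcp_pos: [0.5688, -0.1747, 0.305]
tool_rot: [0.754, -0.657, 0.0, -0.0]
ft_force: [4.7, -2.0, 1.4]
width: 0.0238
```

```bash
python3 - <<'E'
from look import *
go([.5684,-.1751,.304],-82)
st,im,d=look("w10"); print(st['tcp_pos'],st['ft_force'].round(1),st['wrist_torque'].round(2),st['width']); cursor("w10")
E
```

```text
shift [0.4 0.4 1. ] rot [-0.03 -0.01 -0.11] curang -82.11
[ 0.56875811 -0.17468151  0.30503869] [ 4.7 -2.   1.4] [-0.2  -1.06  0.01] 0.02380284571733204
w10 yaw -0.135 C [ 0.568  -0.1746] cursor angle at 47/63/77mm: [0.319, 0.308, 0.311]
```

View pics/w10_u.png

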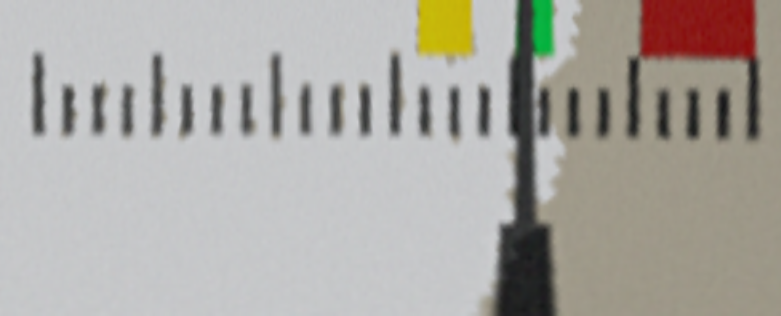

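View pics/w10.png

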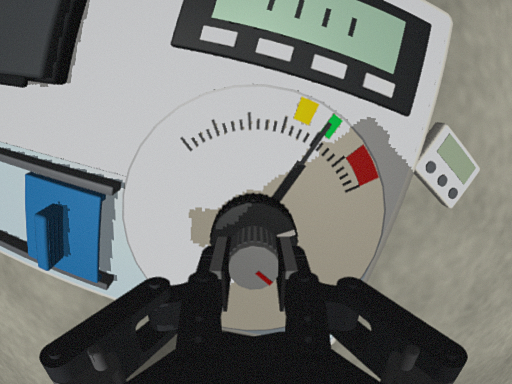

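The cursor is at the left edge of green, 0.024 rad short. That needs about 6° more on the fine knob.

Call:
move_arm([
  [[0, 0, 0], [0, 0, 3], 15],
  [[0, 0, 0], [0, 0, 6], 15],
  [[0, 0, 0], [0, 0, 6], 15],
  [[0, 0, 0], [0, 0, 6], 15],
])

```text
time_s: 8.78
tcp_pos: [0.5687, -0.1747, 0.305]
tool_rot: [0.721, -0.693, 0.0, -0.0]
ft_force: [5.1, -2.1, 0.8]
width: 0.0237
```

```bash
python3 - <<'E'
from look import *
st,im,d=look("w11"); print(st['tcp_pos'],st['ft_force'].round(1),st['wrist_torque'].round(2),st['width']); cursor("w11")
E
```

```text
[ 0.56871876 -0.17465685  0.30503745] [ 5.1 -2.1  0.8] [-0.28 -1.05 -0.11] 0.02367991913886752
w11 yaw -0.131 C [ 0.5678 -0.1744] cursor angle at 47/63/77mm: [0.344, 0.339, 0.338]
```

View pics/w11_u.png

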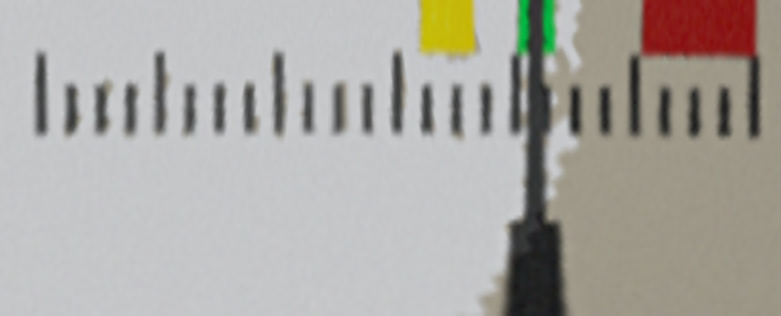

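The cursor is centred on green. I'll release and rise, then check again.

Call:
move_arm([
  [[0, 0, 0], [0, 0, 0], 100],
  [[0, 0, 0], [0, 0, 0], 100],
  [[0, 0, 0], [0, 0, 0], 100],
  [[0, 0, 0], [0, 0, 0], 100],
  [[0, 0, 0], [0, 0, 0], 100],
  [[0, 0, -15], [0, 0, 0], 100],
  [[0, 0, -45], [0, 0, 0], 100],
  [[0, 0, -60], [0, 0, 0], 100],
  [[0, 0, -60], [0, 0, 0], 100],
])

```text
time_s: 9.58
tcp_pos: [0.5688, -0.1755, 0.3679]
tool_rot: [0.72, -0.694, 0.001, -0.001]
ft_force: [0.0, 0.5, 1.4]
width: 0.0853
```

```bash
python3 - <<'E'
from look import *
st,im,d=look("w12"); print(st['tcp_pos'],st['ft_force'].round(1),st['width'],st['q'].round(2)); cursor("w12")
H=cv2.cvtColor(im,cv2.COLOR_BGR2HSV)
# fin
a=-.12; Rm=np.array([[np.cos(a),-np.sin(a)],[np.sin(a),np.cos(a)]])
print("fin in instr frame", (np.array([.551,-.0475])-[.5684,-.175])@Rm+CTRL)
go([.551,-.0475,.36],83.1)
go([.551,-.0475,.36],-96.9)
E
```

```text
[ 0.56883825 -0.17549551  0.36790575] [0.  0.5 1.4] 0.08528380303761117 [-0.55  0.42  1.    1.64 -0.37  1.28 -1.02]
w12 yaw -0.13 C [ 0.5677 -0.1742] cursor angle at 47/63/77mm: [0.355, 0.342, 0.34]
fin in instr frame [-0.07553818  0.04150011]
shift [-128.1   12.8    6.1] rot [-5.0000e-02 -1.4000e-01 -1.7097e+02] curang -87.87
shift [-128.1   12.8    6.1] rot [-0.09  0.03  9.03] curang -87.87
```

View pics/w12_u.png

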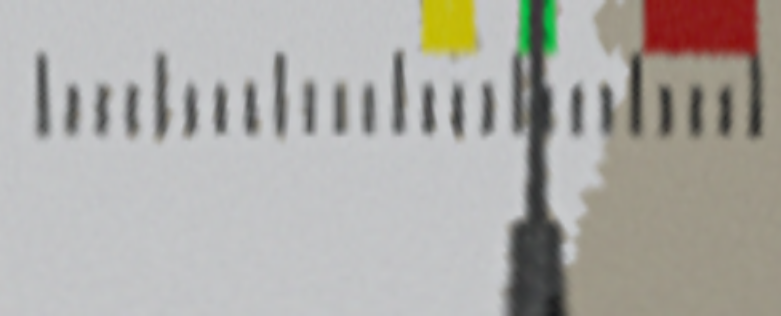

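View pics/w12.png

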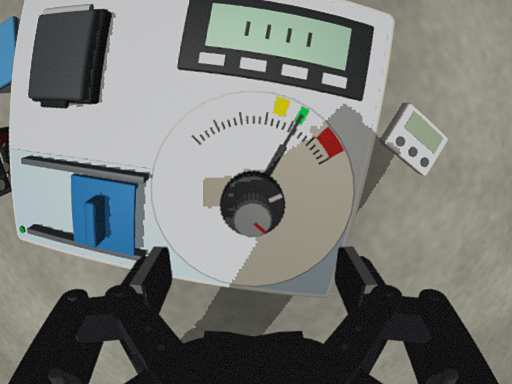

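The cursor stays on green after release. Next is the cover fin, seen at about (95,220).

Call:
move_arm([
  [[-40, 4, 0], [0, 0, 5], 100],
  [[-80, 8, 0], [0, 0, 9], 100],
  [[-120, 12, 3], [0, 0, 9], 100],
  [[-128, 13, 5], [0, 0, 9], 100],
  [[-128, 13, 5], [0, 0, 9], 100],
  [[-128, 13, 5], [0, 0, 9], 100],
  [[-128, 13, 5], [0, 0, 9], 100],
])

```text
time_s: 10.22
tcp_pos: [0.5504, -0.0484, 0.3594]
tool_rot: [-0.663, 0.749, 0.0, -0.001]
ft_force: [0.0, -1.0, -0.4]
width: 0.0855
```

```bash
python3 - <<'E'
from look import *
go([.551,-.0475,.36],-96.9)
st,im,d=look("w13",(130,120,390,320)); print(st['tcp_pos'])
hsv=cv2.cvtColor(im,cv2.COLOR_BGR2HSV); H,S,V=[hsv[...,i].astype(int) for i in range(3)]
for c in comps((H>98)&(H<112)&(S>150),100): print(c[:3])
E
```

```text
shift [-1.  -0.5 -0.6] rot [ 0.08 -0.01 -0.04] curang -96.94
[ 0.55038754 -0.04841939  0.35942829]
(118, array([44. , 22.1]), [24, 6, 44, 34])
(6856, array([246.5, 201.4]), [203, 161, 87, 83])
```

View pics/w13c.png

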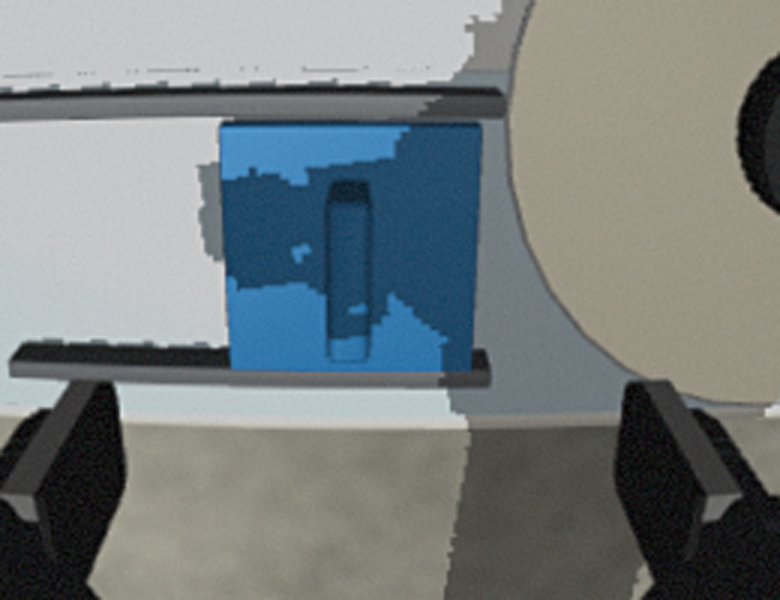

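```bash
python3 - <<'E'
from look import *
st=pickle.load(open("pics/w13.pkl","rb")); M=Ro.from_quat(st["tool_rot"]).as_matrix()
c=(np.array([[328,203],[370,203],[370,361],[328,361],[219,122],[481,122],[473,370],[229,370]])-1)/3+[130,120]
for nm,s,z in (("fin",slice(0,4),.141),("plate",slice(4,8),.119)):
    P=plane("wrist",c[s],z,st); T=(P-st["tcp_pos"])@M*1e3
    print(nm,P.mean(0).round(4),"tool",T.mean(0).round(1),"\n",T.round(1))
E
```

```text
fin [ 0.5528 -0.0436  0.141 ] tool [ -5.2  -2.1 218.4] 
 [[ -9.6 -21.4 218.4]
 [ -0.4 -21.4 218.4]
 [ -0.4  17.2 218.5]
 [-10.3  17.2 218.5]]
plate [ 0.5529 -0.0433  0.119 ] tool [ -5.4  -2.2 240.4] 
 [[-37.  -35.6 240.4]
 [ 26.4 -35.5 240.4]
 [ 26.9  31.  240.5]
 [-37.9  31.1 240.5]]
```

The fin measures 10 × 39 mm and the plate 64 × 66 mm, so they match the given sizes. The fin centre is at tool (-5.2, -2.1). I'll descend and grip.

Call:
move_arm([
  [[-5, -2, 15], [0, 0, 0], 100],
  [[-5, -2, 40], [0, 0, 0], 100],
  [[-5, -2, 60], [0, 0, 0], 80],
  [[-5, -2, 62], [0, 0, 0], 50],
  [[-5, -2, 62], [0, 0, 0], 20],
  [[-5, -2, 62], [0, 0, 0], 5],
  [[-5, -2, 62], [0, 0, 0], 5],
  [[-5, -2, 62], [0, 0, 0], 5],
  [[-5, -2, 62], [0, 0, 0], 5],
])

```text
time_s: 11.02
tcp_pos: [0.5535, -0.0429, 0.299]
tool_rot: [-0.663, 0.748, 0.0, 0.001]
ft_force: [0.4, -0.4, 4.8]
width: 0.0087
```

```bash
python3 - <<'E'
from look import *
go([.5528,-.0436,.297],-96.9)
st,im,d=look("w14"); print(st['tcp_pos'],st['ft_force'].round(1),st['width'])
E
```

```text
shift [0.8 0.6 2. ] rot [-0.04  0.06  0.  ] curang -96.9
[ 0.55350522 -0.04292324  0.29903858] [ 0.4 -0.4  4.8] 0.008652090209568947
```

View pics/w14.png

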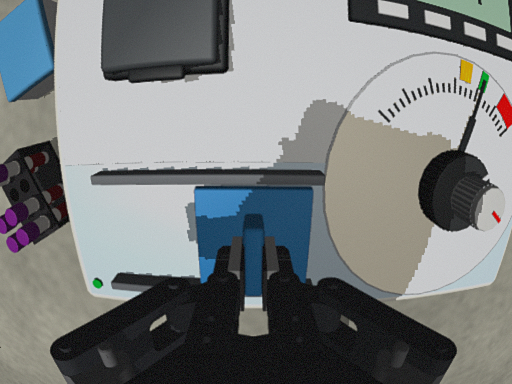

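Call:
move_arm([
  [[-5, 0, 0], [0, 0, 0], 5],
  [[-15, 0, 0], [0, 0, 0], 5],
  [[-25, 0, 0], [0, 0, 0], 5],
  [[-35, 0, 0], [0, 0, 0], 5],
  [[-45, 0, 0], [0, 0, 0], 5],
  [[-53, 0, 0], [0, 0, 0], 5],
  [[-58, 0, 0], [0, 0, 0], 5],
  [[-61.5, 0, 0], [0, 0, 0], 5],
  [[-61.5, 0, 0], [0, 0, 0], 5],
  [[-61.5, 0, 0], [0, 0, 0], 5],
])

```text
time_s: 11.9
tcp_pos: [0.5609, 0.0164, 0.299]
tool_rot: [-0.663, 0.749, -0.001, -0.0]
ft_force: [-1.7, -8.9, 7.4]
width: 0.0082
```

```bash
python3 - <<'E'
from look import *
go([.5535,-.0429,.299],-96.9)
st,im,d=look("w15"); print(st['tcp_pos'],st['ft_force'].round(1),st['width'])
E
```

```text
shift [59.8  0.1  0.2] rot [-0.08 -0.13 -0.1 ] curang -97.0
[0.56086123 0.01639727 0.29903059] [-1.7 -8.9  7.4] 0.008175078646509485
```

View pics/w15.png

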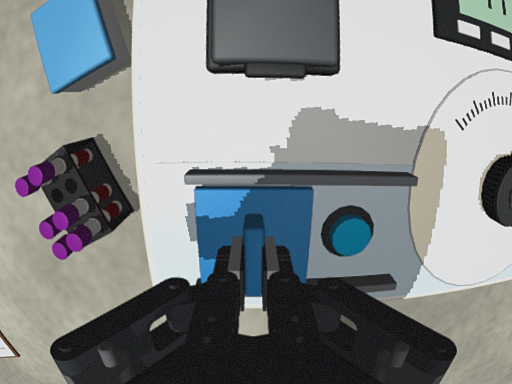

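The cover is at its stop: it moved 59.8 mm with a 9 N reaction. The key shows at (347,231). I'll release and rise.

Call:
move_arm([
  [[1, 0, 0], [0, 0, 0], 40],
  [[1, 0, 0], [0, 0, 0], 40],
  [[1, 0, 0], [0, 0, 0], 40],
  [[1, 0, 0], [0, 0, 0], 40],
  [[1, 0, -20], [0, 0, 0], 40],
  [[1, 0, -50], [0, 0, 0], 20],
  [[1, 0, -50], [0, 0, 0], 0],
  [[30, 0, -50], [0, 0, 0], 0],
  [[61, 0, -50], [0, 0, 0], 0],
  [[61, 0, -50], [0, 0, 0], 0],
])

```text
time_s: 12.78
tcp_pos: [0.5521, -0.0479, 0.3484]
tool_rot: [-0.661, 0.75, -0.0, -0.0]
ft_force: [-0.1, -1.4, 0.5]
width: -0.0001
```

```bash
python3 - <<'E'
from look import *
st,im,d=look("w16",(180,120,380,270)); print(st['tcp_pos'],st['ft_force'].round(1),st['width'])
hsv=cv2.cvtColor(im,cv2.COLOR_BGR2HSV); H,S,V=[hsv[...,i].astype(int) for i in range(3)]
M=Ro.from_quat(st["tool_rot"]).as_matrix()
for lo,hi,nm,z in ((90,99,"key",.111),(100,112,"cover",.119)):
  for c in comps((H>=lo)&(H<=hi)&(S>130),150):
    ys,xs=np.nonzero(c[3]); P=plane("wrist",np.c_[xs,ys],z,st); T=(P-st["tcp_pos"])@M*1e3
    print(nm,c[:3],P.mean(0).round(4),"tool",T.mean(0).round(1),np.ptp(T,axis=0).round(1))
E
```

```text
[ 0.55207911 -0.04789555  0.34839499] [-0.1 -1.4  0.5] -6.853041708215025e-05
key (960, array([247. , 207.1]), [229, 189, 36, 36]) [ 0.5533 -0.0433  0.111 ] tool [ -4.9  -0.6 237.4] [26.1 27.7  0. ]
cover (3604, array([47.9, 53.8]), [18, 6, 63, 95]) [0.6999 0.0953 0.119 ] tool [-160.9 -128.5  229.3] [68.1 74.3  0. ]
cover (6741, array([167.9, 208.4]), [122, 167, 90, 85]) [0.5618 0.0148 0.119 ] tool [-63.6  -1.7 229.3] [64.6 66.6  0.1]
```

View pics/w16.png

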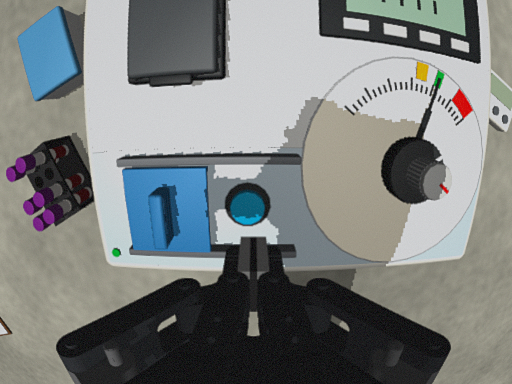

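The key is 26 mm across at tool (-4.9, -0.6). I'll go to just above it first.

Call:
move_arm([
  [[-5, -0.5, 15], [0, 0, 0], 0],
  [[-5, -0.5, 45], [0, 0, 0], 0],
  [[-5, -0.5, 58], [0, 0, 0], 0],
  [[-5, -0.5, 58], [0, 0, 0], 0],
  [[-5, -0.5, 58], [0, 0, 0], 0],
])

```text
time_s: 13.25
tcp_pos: [0.5542, -0.0369, 0.2897]
tool_rot: [-0.663, 0.748, 0.001, -0.001]
ft_force: [0.4, 0.0, -0.0]
width: -0.0002
```

```bash
python3 - <<'E'
from look import *
go([.5533,-.0433,.279],-96.9)
st,im,d=look("w17"); print(st['tcp_pos'],st['ft_force'].round(1),st['width'])
E
```

```text
shift [ 6.4  0.1 10.7] rot [ 0.12 -0.02  0.03] curang -96.87
[ 0.55423532 -0.03692426  0.28972203] [ 0.4  0.  -0. ] -0.00016375147575536648
```

View pics/w17.png

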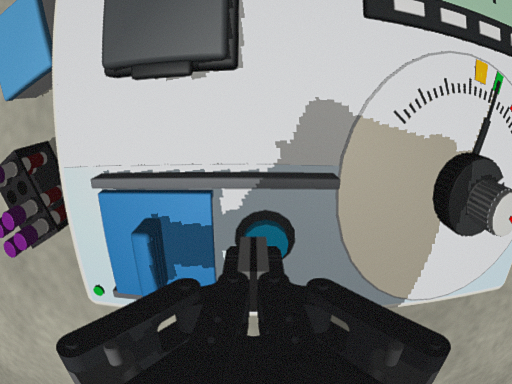

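The arm had still been settling, so the key is 6.4 mm to the +x side. I'll correct that and then press in stages.

Call:
move_arm([
  [[6.2, 0, 0], [0, 0, 0], 0],
  [[6.2, 0, 0], [0, 0, 0], 0],
  [[6.2, 0, 3], [0, 0, 0], 0],
  [[6.2, 0, 6], [0, 0, 0], 0],
  [[6.2, 0, 9], [0, 0, 0], 0],
  [[6.2, 0, 11], [0, 0, 0], 0],
  [[6.2, 0, 11], [0, 0, 0], 0],
  [[6.2, 0, 11], [0, 0, 0], 0],
])

```text
time_s: 13.97
tcp_pos: [0.5538, -0.0435, 0.2794]
tool_rot: [-0.663, 0.748, 0.0, 0.0]
ft_force: [-3.1, 0.1, 10.1]
width: 0.0002
```

```bash
python3 - <<'E'
from look import *
go([.5533,-.0433,.279],-96.9)
st,im,d=look("w18"); print(st['tcp_pos'],st['ft_force'].round(1),st['width'])
E
```

```text
shift [-0.1  0.5  0.4] rot [0.02 0.05 0.02] curang -96.88
[ 0.55380819 -0.04345852  0.27942959] [-3.1  0.1 10.1] 0.00015555170702002583
```

View pics/w18.png

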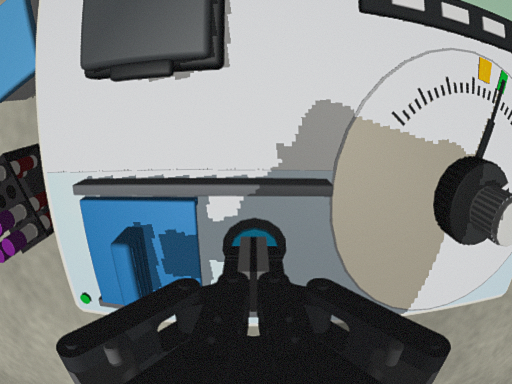

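The force is 10 N, well over the 3.5 N spring. I'll press 1 mm more to confirm the key is bottomed.

Call:
move_arm([
  [[0, 0, 0.5], [0, 0, 0], 0],
  [[0, 0, 1], [0, 0, 0], 0],
  [[0, 0, 1], [0, 0, 0], 0],
])

```text
time_s: 14.27
tcp_pos: [0.5539, -0.0436, 0.2792]
tool_rot: [-0.663, 0.748, 0.001, 0.0]
ft_force: [-6.2, -0.2, 19.8]
width: 0.0001
```

```bash
python3 - <<'E'
from look import *
st=r.get_state(); print(st['tcp_pos'],st['ft_force'].round(1),st['width'])
E
```

```text
[ 0.55388801 -0.04358755  0.27919502] [-6.2 -0.2 19.8] 8.944344561723359e-05
```

It's bottomed: only 0.2 mm more travel for 10 N more force. I'll lift and go back over the fin.

Call:
move_arm([
  [[0, 0, -5], [0, 0, 0], 0],
  [[0, 0, -20], [0, 0, 0], 0],
  [[0, 0, -60], [0, 0, 0], 0],
  [[0, 0, -80], [0, 0, 0], 20],
  [[-30, 0, -80], [0, 0, 0], 50],
  [[-60, 0, -80], [0, 0, 0], 50],
  [[-60, 0, -80], [0, 0, 0], 50],
  [[-60, 0, -80], [0, 0, 0], 50],
  [[-60, 0, -80], [0, 0, 0], 50],
])

```text
time_s: 15.02
tcp_pos: [0.5606, 0.016, 0.3575]
tool_rot: [-0.663, 0.748, 0.001, -0.001]
ft_force: [-0.7, -1.0, 0.2]
width: 0.0426
```

```bash
python3 - <<'E'
from look import *
go([.5609,.0164,.36],-96.9)
st,im,d=look("w19"); print(st['tcp_pos'],st['ft_force'].round(1),st['width'])
go([.5609,.0164,.299],-96.9)
E
```

```text
shift [-0.4 -0.2 -2.5] rot [ 0.09 -0.01  0.03] curang -96.87
[0.56060755 0.01599536 0.35745659] [-0.7 -1.   0.2] 0.042562341542811535
shift [-1.1 -0.3 58.5] rot [ 0.08 -0.   -0.04] curang -96.94
```

View pics/w19.png

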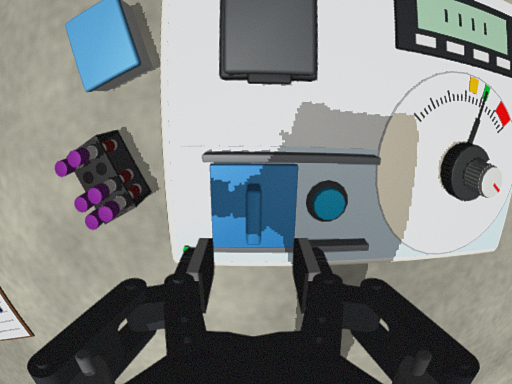

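The key is up again and the fin is centred. I'll descend and grip.

Call:
move_arm([
  [[-0.5, 0, 20], [0, 0, 0], 50],
  [[-0.5, 0, 50], [0, 0, 0], 50],
  [[-0.5, 0, 58], [0, 0, 0], 50],
  [[-0.5, 0, 58], [0, 0, 0], 50],
  [[-0.5, 0, 58], [0, 0, 0], 5],
  [[-0.5, 0, 58], [0, 0, 0], 5],
  [[-0.5, 0, 58], [0, 0, 0], 5],
  [[-0.5, 0, 58], [0, 0, 0], 5],
  [[-0.5, 0, 58], [0, 0, 0], 5],
])

```text
time_s: 15.82
tcp_pos: [0.5612, 0.0157, 0.3014]
tool_rot: [-0.663, 0.749, -0.0, 0.001]
ft_force: [-2.7, -2.6, 4.9]
width: 0.008
```

```bash
python3 - <<'E'
from look import *
st=r.get_state(); print(st['tcp_pos'],st['ft_force'].round(1),st['width'])
go([.5535,-.0429,.299],-96.9)
E
```

```text
[0.56121201 0.01574759 0.30141847] [-2.7 -2.6  4.9] 0.008026607121143888
shift [59.2  0.6  2.4] rot [-0.06  0.03 -0.04] curang -96.94
```

Call:
move_arm([
  [[5, 0, 0], [0, 0, 0], 5],
  [[15, 0, 0], [0, 0, 0], 5],
  [[25, 0, 0], [0, 0, 0], 5],
  [[35, 0, 0], [0, 0, 0], 5],
  [[45, 0, 0], [0, 0, 0], 5],
  [[53, 0, 0], [0, 0, 0], 5],
  [[58, 0, 0], [0, 0, 0], 5],
  [[61, 0, 0], [0, 0, 0], 5],
  [[61, 0, 0], [0, 0, 0], 5],
  [[61, 0, 0], [0, 0, 0], 5],
])

```text
time_s: 16.65
tcp_pos: [0.5538, -0.0441, 0.3014]
tool_rot: [-0.663, 0.748, 0.0, 0.001]
ft_force: [-4.3, 0.9, 7.5]
width: 0.0081
```

```bash
python3 - <<'E'
from look import *
st=r.get_state(); print(st['tcp_pos'],st['ft_force'].round(1),st['width'])
E
```

```text
[ 0.55379949 -0.04408768  0.30139018] [-4.3  0.9  7.5] 0.008071339024008875
```

The cover moved 60.3 mm with little reaction. I'll push a bit more until the stop shows.

Call:
move_arm([
  [[1, 0, 0], [0, 0, 0], 5],
  [[2, 0, 0], [0, 0, 0], 5],
  [[2, 0, 0], [0, 0, 0], 5],
  [[2, 0, 0], [0, 0, 0], 5],
])

```text
time_s: 16.98
tcp_pos: [0.5538, -0.0446, 0.3014]
tool_rot: [-0.664, 0.748, 0.001, 0.001]
ft_force: [-3.0, 6.3, 8.5]
width: 0.008
```

```bash
python3 - <<'E'
from look import *
st=r.get_state(); print(st['tcp_pos'],st['ft_force'].round(1),st['width'])
E
```

```text
[ 0.55378037 -0.04462079  0.30138732] [-3.   6.3  8.5] 0.008012437291637338
```

Call:
move_arm([
  [[1, 0, 0], [0, 0, 0], 5],
  [[1, 0, 0], [0, 0, 0], 5],
  [[1, 0, 0], [0, 0, 0], 40],
  [[1, 0, 0], [0, 0, 0], 40],
  [[1, 0, 0], [0, 0, 0], 40],
  [[1, 0, 0], [0, 0, 0], 40],
  [[0, 0, -20], [0, 0, 0], 40],
  [[0, 0, -60], [0, 0, 0], 40],
  [[0, 0, -90], [0, 0, 0], 40],
  [[0, 0, -90], [0, 0, 0], 40],
])

```text
time_s: 17.82
tcp_pos: [0.5545, -0.0472, 0.3953]
tool_rot: [-0.663, 0.749, -0.002, 0.003]
ft_force: [0.9, -0.3, -0.8]
width: 0.0341
```

```bash
python3 - <<'E'
from look import *
st,im,d=look("w20",(200,60,512,260),2); print(st['tcp_pos'],st['ft_force'].round(1),st['width']); 
hsv=cv2.cvtColor(im,cv2.COLOR_BGR2HSV); H,S,V=[hsv[...,i].astype(int) for i in range(3)]
for c in comps((H>=90)&(H<=112)&(S>130),150):
    ys,xs=np.nonzero(c[3]); P=plane("wrist",np.c_[xs,ys],.119,st); print(c[:3],P.mean(0).round(4))
cursor("w20")
go([.46,.02,.45],-96.9)
E
```

```text
[ 0.55448759 -0.04721542  0.39529748] [ 0.9 -0.3 -0.8] 0.0341021670949139
(3036, array([72.8, 59.9]), [44, 18, 60, 84]) [0.7046 0.1041 0.119 ]
(5182, array([249.8, 195.1]), [213, 160, 75, 72]) [ 0.5539 -0.0434  0.119 ]
w20 yaw -0.13 C [ 0.5679 -0.1757] cursor angle at 47/63/77mm: [0.32, 0.328, 0.328]
shift [-54.9 101.1 -57.7] rot [-0.22  0.1  -0.01] curang -96.91
```

View pics/w20.png

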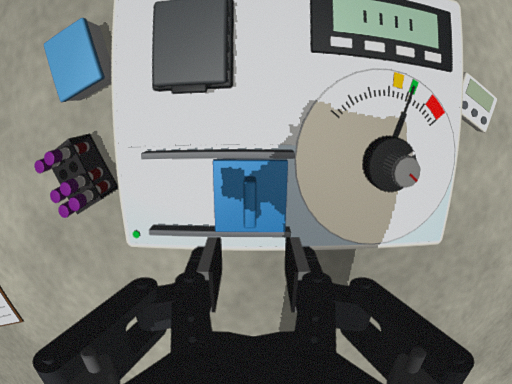

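View pics/w20_u.png

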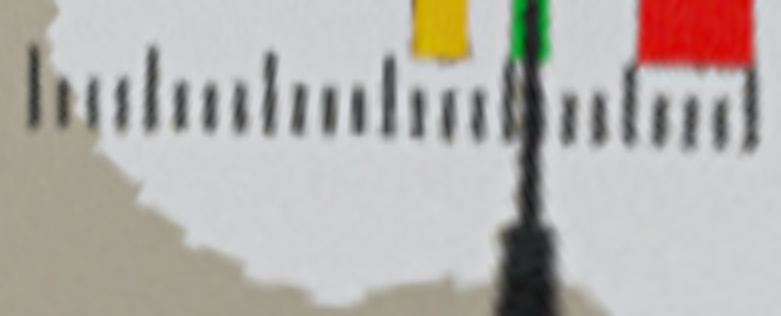

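The cover is home (its plate is within 1 mm of where it started) and the cursor is centred on green. I'll back away for a final top check.

Call:
move_arm([
  [[0, 0, -30], [0, 0, 0], 40],
  [[-100, 40, -50], [0, 0, 0], 40],
  [[-200, 60, -50], [0, 0, 0], 40],
  [[-250, 80, -50], [0, 0, 0], 40],
  [[-250, 80, -50], [0, 0, 0], 40],
  [[-250, 80, -50], [0, 0, 0], 40],
  [[-250, 80, -50], [0, 0, 0], 40],
  [[-250, 80, -50], [0, 0, 0], 40],
  [[-250, 80, -50], [0, 0, 0], 40],
  [[-250, 80, -50], [0, 0, 0], 40],
])

```text
time_s: 18.7
tcp_pos: [0.5036, 0.2124, 0.4392]
tool_rot: [-0.664, 0.748, 0.0, -0.001]
ft_force: [-0.1, -1.0, 0.5]
width: 0.0343
```

```bash
python3 - <<'E'
from h import *
im,d=r.get_image("top"); im0=cv2.imread("pics/top0.png")
cv2.imwrite("pics/top9.png",np.vstack([cv2.resize(i[100:260,180:440],None,fx=1.8,fy=1.8,interpolation=cv2.INTER_CUBIC) for i in (im0,im)]))
hsv=cv2.cvtColor(im,cv2.COLOR_BGR2HSV); H,S,V=[hsv[...,i].astype(int) for i in range(3)]
for nm,m in (("blue",(H>95)&(H<115)&(S>120)&(V>60)),("purple",(H>135)&(H<165)&(S>80))):
    for c in comps(m,6): print(nm,c[:3])
print(r.get_state()["tcp_pos"])
E
```

```text
blue (774, array([291.4, 209. ]), [276, 194, 31, 31])
purple (39, array([194. , 185.2]), [191, 182, 7, 7])
purple (39, array([185.9, 188.1]), [183, 185, 7, 7])
purple (41, array([199.9, 201.1]), [197, 198, 7, 7])
purple (43, array([191.9, 204.1]), [189, 201, 7, 7])
purple (41, array([202.9, 209.1]), [200, 206, 7, 7])
purple (41, array([194.9, 212.1]), [192, 209, 7, 7])
[0.5040527  0.21093764 0.43937364]
```

View pics/top9.png

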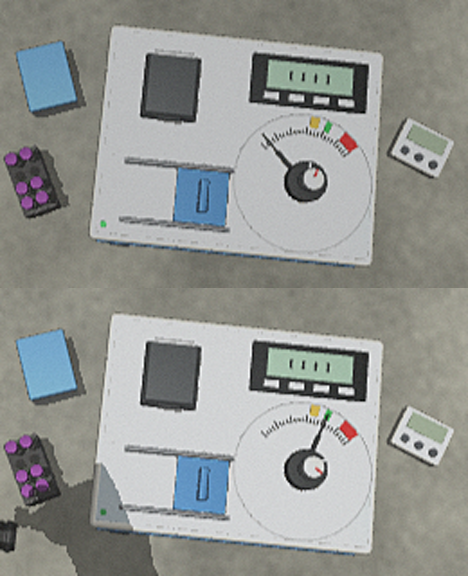

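The top view shows the cover at its original pixel (291.4,209.0), the rack, box and timer unmoved, and the cursor on green.

```bash
python3 -c "
from plant import r
print(r.finish_job())"
```

```text
the job is handed in; nothing more can be done
None
```

The job is done and handed in at about 19 s of the 67 s allowed; no verdict was reported.

- **Wavelength:** I turned the coarse ring clockwise about 52° in one grip, until the cursor stood mid-amber. Checked again after release, it read about 0.12 rad. I then turned the fine knob about 58° onto green. The cursor never passed green, so it never came near red.
- **Zeroing:** I slid the cover aside 59.8 mm to its stop, where it pushed back with 9 N. I pressed the key until it bottomed, where 10 N more force moved it only 0.2 mm. The picture after I lifted off shows it up again. I then slid the cover home to its stop, which pushed back with about 6 N.
- **Last checks:**
  - **Cursor:** it sits in the middle of green in the unwrapped dial view, and on green from above.
  - **Cover:** it is within 0.2 pixel of where it started in the top view.
  - **Bench items:** the tube rack is at its original pixels, and the timer and cuvette box look unmoved. The gripper is clear of everything.
- **Disagreements:**
  - The dial position and direction read from the wrist camera varied by a few mm and about 0.03 rad. I judged the cursor against the printed marks in the same picture instead.
  - The arm was still settling when I read its pose a couple of times, so its aim was off by up to 6 mm. I corrected this before any contact.

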